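# Start the spice mill's star knob on its thread

### The job

The black star knob on the spice mill's lid is sitting on top of its thread, not started. Turn it gently backwards (counter-clockwise from above), pressing lightly, until it clicks and drops, then turn it forwards (clockwise) until the thread has drawn it right down close to the lid, and let go. Never force it against the thread, and leave the other things on the ledge where they are.

Things in the scene. Friction and masses are not known exactly. Their poses are not given: they have to be found in the camera images.
- mill: Spice mill fixed to the ledge: square wooden drawer box 126 x 126 mm, 54 mm high, on it an aluminium drum and a round steel lid 114 mm across whose top is 85 mm above the ledge. Origin at the centre of its underside; z up, x away from its drawer front.
- lid_top (a point): Centre of the lid's upper face, on the knob's axis, 85 mm above the ledge; the stud under the knob hides here. The knob's underside is 18 mm above this face at the start, 8.5 mm after the click, 5.5 mm or less when home. More than 35 N between knob and thread counts as forcing it.
- knob: Black six-lobed star knob, captive on the stud (only 3 mm of lift). Origin on its axis at its underside, z up. Skirt 40 mm across, 0 to 22 mm up; star 22 to 46 mm up, 50 mm over the lobe tips, an orange dot on each lobe, lobes at 0, 60, 120.. degrees from its x axis. Across the hollows (30, 90, 150 degrees) it is 45 mm wide and each pad rests on two lobes, so it cannot slip round.
- knob_grip (a point): Where to grip: on the knob's axis, half-way up the star, 34 mm above its underside (137 mm above the ledge at the start). A rubber washer drags: pushing it down takes 3 to 4 N and it never drops by itself. It must be pressed down to find the drop, which lies about 20 to 95 degrees counter-clockwise from the start, differently each time, and is about 15 degrees wide.
- knob_under (a point): Centre of the knob's underside. At the click it goes down 9.5 mm; from there about 15 degrees of free turn backwards is left before a solid stop. Turned clockwise, after some free turn, the thread leads it down 6 mm per 90 degrees with 1.5 mm of play: home (12.5 mm below the start) 50 to 90 degrees after the click, a solid stop at 95 to 110. Turned clockwise from the start it jams on a tooth.
- bowl_mid (a point): Green glazed bowl, 156 mm across, 58 mm high, loose; point at its centre half-way up.
- ramekin_a_mid (a point): Small glass ramekin, 72 mm across, 42 mm high, loose; centre half-way up.
- ramekin_b_mid (a point): Second, equal glass ramekin, loose; centre half-way up.
- press_mid (a point): Cast-aluminium garlic press lying on its side, about 180 x 50 mm, 34 mm high, loose; point near its middle.
- scraper_mid (a point): Red silicone scraper lying flat, 230 mm long, 52 mm wide, 12 mm high, loose; point near its middle.
- jar_mid (a point): Amber glass jar with a brass cap, 60 mm across, 85 mm high, loose; centre half-way up.

How it is judged (in metres and radians):
On the way, in this order (a step that is already met when the one before it is completed fails the run):
1. turned back, the knob has clicked down: its underside is less than 10.5 mm above the lid (z of knob in the frame of lid_top below 0.0105 m), for 0.1 s.
2. turned forwards, the thread has drawn the knob home: its underside is less than 5.5 mm above the lid (z of knob in the frame of lid_top below 0.0055 m), for 0.2 s.
At the end, for the whole second after the job is handed in: The knob is started and drawn home on its thread, its underside less than 5.5 mm above the lid, and it is at rest (turning slower than 0.1 rad/s) (z of knob in the frame of lid_top below 0.0055 m and angular speed of knob below 0.1 rad/s); the robot touches nothing.
It fails at once if the knob is forced against the thread (more than 35 N between knob and stud) (contact force between knob and mill above 35 N).
It fails at once if one of the other things on the ledge is moved by more than 25 mm (distance of any of bowl_mid, ramekin_a_mid, ramekin_b_mid, press_mid, scraper_mid, jar_mid from where it was at the start of the episode above 0.025 m).
It also fails if it takes over 58 s, if anything falls off the work surface, if the arm or the gripper's body presses on something with over 40 N, if the wrist force passes 120 N, or if a joint passes its speed limit or range.

### The arm

A 7-joint arm with a two-finger parallel gripper is mounted at the origin on the work surface. World frame = base frame: x ahead of the robot, y to its left, z up, the work surface at z = 0. Lengths are in mm, angles in rad, forces in N, time in s.
With the tool pointing down it reaches from about 400 to 900 mm from the base axis. Payload 5.5 kg.
Tool frame: the origin (TCP) lies between the finger pads; the fingertips stand robot.finger_overhang ahead of it and the grasp point (between the pads) lies 11 mm behind it (robot.finger_overhang is the distance from the TCP to the fingertips, in mm); z points along the fingers, y is the direction in which the jaws open and shut (so a half turn about z gives the same grasp; the last joint's range is limited). The gripper opens to 92 mm and grips with 3 to 60 N. Pads are 19 mm wide; open, the fingers measure 130 mm over their backs; the gripper's body (75 mm by 190 mm) begins 47 mm behind the grasp point.
Start: joints at [-0.849, 0.501, -0.427, 1.55, 0.221, 1.138, -0.21], TCP at [287.832, 582.797, 234.729] pointing down, gripper open.
Joint ranges: [-2.88, 2.88], [-0.31, 2.03], [-1.54, 1.56], [0.2, 2.42], [-1.41, 4.55], [0.19, 2.02], [-2.57, 2.57]. Speed limits (rad/s): [2.57, 2.57, 3.14, 3.14, 3.14, 3.14, 3.14].

### API

Orientations are given as a rotation vector (axis times angle).
In Python, from bench import robot, eyes, order gives the robot as it stands.
- The arm moves only by the shell command python3 -m jog 'ROWS'. ROWS is JSON, a list of rows, each a list of 5 numbers: the shift along the world's x, y, z in mm, then the turn about the world's z in degrees, then the opening, from 0 (shut) to 1 (fully open). A call has 1 to 8 rows; each row shifts and turns the commanded pose from where the row before left it; what a row does not reach is not made up. A row lasts 1/12 s, in which the tool goes at most 41.7 mm and 7.16 degrees, less where a joint would pass 70% of its speed; a pose out of reach is approached as far as the arm can. A call with a gripper value outside its range is refused whole. The fingers move at their own pace and stop on an object; the grip force is fixed at half the most. Time passes only in rows, so rows that do not move let the fingers close. It gives the time, the measured TCP pose, the force and the opening at its end, in the units of the state.
- robot.get_state(): the state, without advancing time (a new reading comes with each control period).
- eyes.snapshot(name): name is "scene" or "top" or "wrist"; returns the picture (420x560x3 uint8, red, green, blue); there is no depth.
- eyes.get_calibration(name): a dict with "mtx" (3x3 intrinsics, pixels), "world_from_camera" (4x4, takes a point from camera to world coordinates). Camera axes: x right, y up, looking along -z (the intrinsics and any distortion apply to the point x, -y, -z); pixel columns grow to the right and rows downward; lengths in mm; the calibration is good to about 2 mm. The wrist camera is an equidistant fisheye: a pixel r from the principal point sees the ray r / f radians off the axis. A picture is of the moment at which its call begins: read the wrist's pose just before it. get_calibration takes no time and is no camera call; for the wrist camera it gives the pose at the moment of the call.
- order.sign_off(): hands the job in, once; it reports no verdict.
The state is a dict: "clock": time; "q": joint angles; "dq": joint speeds; "effort": joint torques, N m; "ee_pos": TCP position; "ee_rot": TCP orientation; "force": force on the tool from outside, world axes, zero at the start; "torque": the same for the moment, N m; "grip_width": finger opening in mm.
Only numpy, scipy, OpenCV 4.12 (cv2) and the standard library are available. Lean on these libraries where they do the work, as an engineer would, in place of code of your own. Each camera call takes 0.05 s, during which the arm holds its last target.

## Working session

There is one attempt and no reset: what is moved stays moved. The work goes in short steps, Python scripts to look and compute and a shell command to move; the robot and the scene stay as the last step left them, time stands still between calls to the robot, and variables do not carry over. Pictures are saved under pics/ and viewed, and the job is handed in when it is done.

```bash
mkdir -p pics; ls; python3 - <<'E'
from bench import robot, eyes, order
import cv2,numpy as np
s=robot.get_state();print(s, robot.finger_overhang)
for n in ["scene","top","wrist"]:
    c=eyes.get_calibration(n);print(n,np.round(c["mtx"],2).tolist(),np.round(c["world_from_camera"],4).tolist(),[k for k in c])
    cv2.imwrite(f"pics/{n}0.png",eyes.snapshot(n)[:,:,::-1])
E
```

```text
pics
{'clock': 0.0, 'q': array([-0.84880139,  0.50184236, -0.42678087,  1.55144033,  0.22081862,
        1.13829986, -0.21029985]), 'dq': array([-0.00166793, -0.00127833,  0.00069238, -0.00039651, -0.00011689,
        0.00058943, -0.00122794]), 'effort': array([ 5.09384899e-04, -5.66585183e+01, -5.81646502e+00, -2.79107523e+01,
       -6.87585678e-02,  3.06318991e-02,  1.87488686e-04]), 'ee_pos': array([287.61428674, 582.14630598, 233.68489381]), 'ee_rot': array([-7.14180091e-01, -3.05884181e+00,  2.93600049e-03]), 'force': array([0.0169667 , 0.76582507, 0.6731384 ]), 'torque': array([-0.00109109,  0.00825759, -0.01382178]), 'grip_width': 91.45785656181572} 8.0
scene [[486.97, 0.0, 276.6], [0.0, 486.97, 206.95], [0.0, 0.0, 1.0]] [[0.741, -0.5092, 0.4377, 1096.5528], [0.6713, 0.546, -0.5013, -511.3792], [0.0163, 0.6653, 0.7464, 943.0265], [0.0, 0.0, 0.0, 1.0]] ['mtx', 'world_from_camera']
top [[450.18, 0.0, 278.78], [0.0, 450.18, 206.48], [0.0, 0.0, 1.0]] [[-0.0289, 0.9979, -0.0586, 533.9072], [-0.9996, -0.0286, 0.0048, 32.4422], [0.0031, 0.0587, 0.9983, 1020.8939], [0.0, 0.0, 0.0, 1.0]] ['mtx', 'world_from_camera']
wrist [[325.19, 0.0, 278.89], [0.0, 325.19, 216.67], [0.0, 0.0, 1.0]] [[0.4425, -0.8617, -0.2484, 221.946], [0.8968, 0.425, 0.1232, 614.2471], [-0.0005, -0.2773, 0.9608, 383.521], [0.0, 0.0, 0.0, 1.0]] ['mtx', 'world_from_camera']
```

View pics/scene0.png

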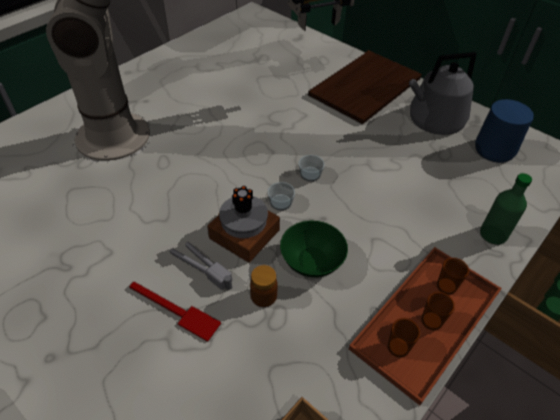

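View pics/top0.png

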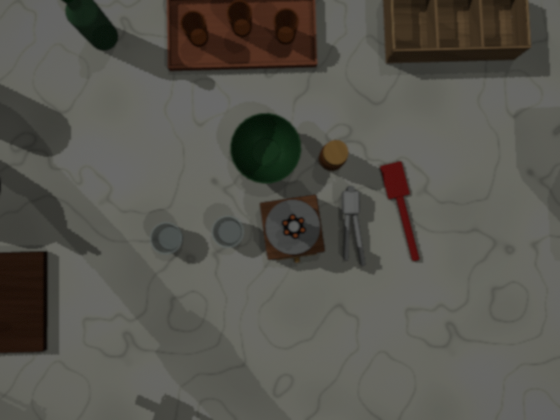

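```bash
python3 - <<'E'
import cv2
a=cv2.imread("pics/top0.png")
print(a.shape)
E
```

```text
(420, 560, 3)
```

```bash
python3 - <<'E'
import cv2
a=cv2.imread("pics/top0.png")[190:265,250:335]
cv2.imwrite("pics/topz.png",cv2.convertScaleAbs(cv2.resize(a,None,fx=8,fy=8,interpolation=cv2.INTER_CUBIC),alpha=1.6))
a=cv2.imread("pics/scene0.png")[175:260,200:290]
cv2.imwrite("pics/scz.png",cv2.convertScaleAbs(cv2.resize(a,None,fx=7,fy=7,interpolation=cv2.INTER_CUBIC),alpha=1.6))
E
```

```text
(no output)
```

View pics/topz.png

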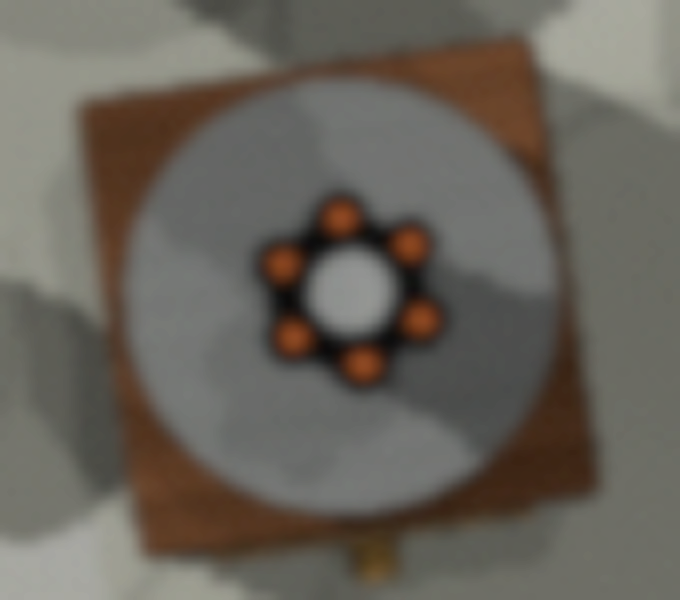

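View pics/scz.png

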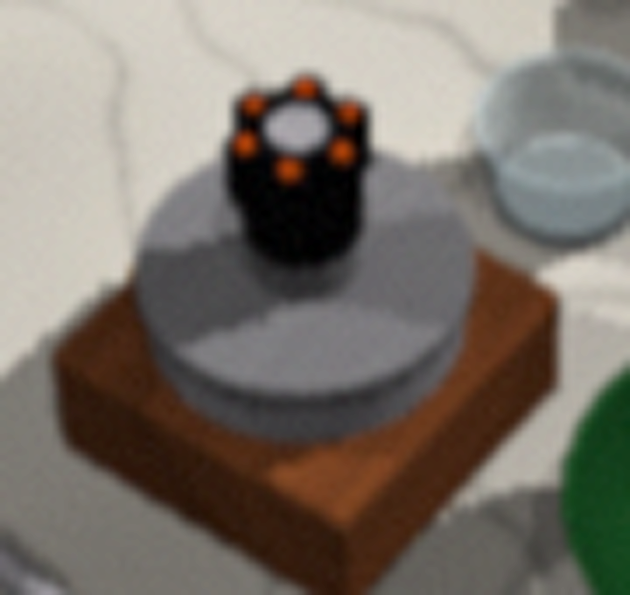

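The top view shows the mill with its knob near pixel (294, 226). In the crop the six dots are at (341,217), (410,244), (422,321), (363,366), (294,340) and (282,265). I'll turn these into world positions.

```bash
cat > h.py <<'E'
import numpy as np,cv2
from bench import robot,eyes
from scipy.spatial.transform import Rotation as R
def ray(n,u,v,c=None):
    c=c or eyes.get_calibration(n);K=c["mtx"];T=np.array(c["world_from_camera"])
    x=(u-K[0][2])/K[0][0];y=(v-K[1][2])/K[1][1]
    if n=="wrist":
        r=np.hypot(x,y);d=np.array([x/r*np.sin(r),-y/r*np.sin(r),-np.cos(r)]) if r>0 else np.array([0,0,-1.])
    else: d=np.array([x,-y,-1])
    return T[:3,3],T[:3,:3]@d
def atz(n,u,v,z,c=None):
    o,d=ray(n,u,v,c);return o+d*(z-o[2])/d[2]
def tool():
    s=robot.get_state();M=R.from_rotvec(s["ee_rot"]).as_matrix()
    print("t",round(s["clock"],2),"p",np.round(s["ee_pos"],1),"jaw deg",round(np.degrees(np.arctan2(M[1,1],M[0,1])),2),"z",np.round(M[:,2],3),"f",np.round(s["force"],1),"tq",np.round(s["torque"],2),"w",round(s["grip_width"],1),"q",np.round(s["q"],2))
E
python3 - <<'E'
from h import *
def angs(P):
    c=P.mean(0);a=np.degrees(np.arctan2(*(P-c)[:,1::-1].T)) if 0 else np.degrees(np.arctan2(P[:,1]-c[1],P[:,0]-c[0]))
    print(np.round(c,1),np.round(a,1),"mod60",np.round(np.degrees(np.angle(np.exp(1j*np.radians(a*6)).mean()))/6,1),np.round(np.linalg.norm(P-c,axis=1),1))
t=[(341,217),(410,244),(422,321),(363,366),(294,340),(282,265)]
angs(np.array([atz("top",250+u/8-.44,190+v/8-.44,149) for u,v in t]))
s=[(305,90),(349,112),(342,152),(289,170),(245,145),(253,105)]
angs(np.array([atz("scene",200+u/7-.43,175+v/7-.43,149) for u,v in s]))
for n,u,v,z in [("bowl",266,148,58),("ramA",168,237,42),("ramB",228,231,42),("press",351,200,34),("jar",334,152,85)]:
    print(n,np.round(atz("top",u,v,z),0))
tool()
E
```

```text
[546.3   0.8 149. ] [   6.6  -52.  -114.1 -173.3  127.8   67.2] mod60 7.0 [18.4 18.3 18.3 18.  18.2 18.2]
[5.461e+02 2.000e-01 1.490e+02] [ 126.5   67.4    8.2  -53.4 -113.5 -172.8] mod60 7.1 [17.3 18.  17.7 18.  17.8 17.9]
bowl [718.  52.  58.]
ramA [532. 270.  42.]
ramB [541. 139.  42.]
press [ 602. -131.   34.]
jar [700. -91.  85.]
t 0.15 p [287.6 582.3 233.9] jaw deg 63.72 z [-0.001 -0.001 -1.   ] f [-0.9 -0.3 -0.6] tq [ 0.02 -0.03  0.03] w 91.9 q [-0.85  0.5  -0.43  1.55  0.22  1.14 -0.21]
```

```bash
python3 -m jog '[[13,-29,0,-4.3,1],[13,-29,0,-4.3,1],[13,-29,0,-4.3,1],[13,-29,0,-4.3,1],[13,-29,0,-4.3,1],[13,-29,0,-4.3,1],[13,-29,0,-4.3,1],[13,-29,0,-4.3,1]]'; python3 -c "from h import *;tool()"
```

```text
clock: 0.82
ee_pos: [392.1, 349.2, 234.6]
ee_rot: [-1.592, -2.708, 0.0]
force: [0.7, -0.4, 0.2]
grip_width: 92.1
t 0.82 p [392.1 349.2 234.6] jaw deg 29.1 z [-0. -0. -1.] f [ 0.7 -0.4  0.2] tq [-0.1  -0.03 -0.05] w 92.1 q [-0.55  0.26 -0.26  1.87  0.08  1.03 -0.34]
```

```bash
python3 -m jog '[[13,-29,0,-4.3,1],[13,-29,0,-4.3,1],[13,-29,0,-4.3,1],[13,-29,0,-4.3,1],[13,-29,0,-4.3,1],[13,-29,0,-4.3,1],[13,-29,0,-4.3,1],[13,-29,0,-4.3,1]]'; python3 -m jog '[[13,-29,0,-4.5,1],[13,-29,0,-4.5,1],[12,-29,0,-4.5,1],[12,-29,0,-4.2,1],[0,0,0,0,1],[0,0,0,0,1]]'; python3 - <<'E'
from h import *
tool()
c=eyes.get_calibration("wrist");im=eyes.snapshot("wrist")[:,:,::-1]
cv2.imwrite("pics/w1.png",im)
K=c["mtx"];T=np.array(c["world_from_camera"])
p=np.linalg.inv(T)@[546.2,.5,149,1];x=np.array([p[0],-p[1],-p[2]]);th=np.arctan2(np.hypot(x[0],x[1]),x[2]);print(K[0][0]*th*x[:2]/np.hypot(x[0],x[1])+[K[0][2],K[1][2]])
E
```

```text
clock: 1.48
ee_pos: [496.0, 117.3, 234.7]
ee_rot: [-2.321, -2.117, 0.0]
force: [0.5, 0.5, 0.4]
grip_width: 91.7
clock: 1.98
ee_pos: [546.0, 0.4, 234.4]
ee_rot: [2.62, 1.733, -0.001]
force: [0.1, 1.0, -0.7]
grip_width: 91.8
t 1.98 p [5.460e+02 4.000e-01 2.344e+02] jaw deg -23.02 z [-0.    -0.001 -1.   ] f [ 0.1  1.  -0.7] tq [-0.    0.09  0.04] w 91.8 q [-0.13  0.28  0.09  1.83 -0.03  1.03 -0.42]
[276.8683145  224.60953999]
```

View pics/w1.png

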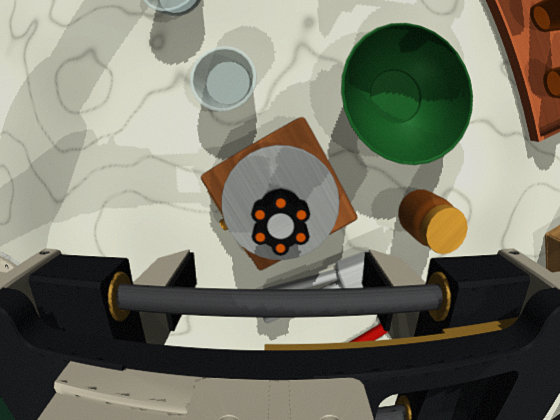

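The wrist view shows the knob at about (281, 226), 3 px from the prediction, with two lobes pointing straight up and down and hollows facing the fingers. Dots are at (281,203), (302,214), (301,236), (281,249), (261,237) and (260,215). I'll refine with these.

```bash
python3 - <<'E'
from h import *
t=[(281,203),(302,214),(301,236),(281,249),(261,237),(260,215)]
P=np.array([atz("wrist",u,v,149) for u,v in t]);c=P.mean(0);a=np.degrees(np.arctan2(P[:,1]-c[1],P[:,0]-c[0]))
print(c,np.round(a,1),np.degrees(np.angle(np.exp(1j*np.radians(a*6)).mean()))/6,np.linalg.norm(P-c,axis=1))
E
```

```text
[548.20815142   0.55915558 149.        ] [  67.3    8.   -50.7 -112.7 -172.6  128.6] 7.989012051188815 [17.87612959 18.35127771 17.37573395 18.82105039 17.7439538  17.99315377]
```

```bash
python3 -m jog '[[0.7,0.2,-20,0.3,1],[0,0,-20,0,1],[0,0,-20,0,1],[0,0,-15,0,1],[0,0,-15,0,1],[0,0,-10,0,1],[0,0,-8,0,1],[0,0,0,0,1]]';  python3 -m jog '[[0,0,0,0,0.7],[0,0,0,0,0.6],[0,0,0,0,0.55],[0,0,0,0,0.5],[0,0,0,0,0.45],[0,0,0,0,0.4],[0,0,0,0,0.3],[0,0,0,0,0.3]]'; python3 -c "from h import *;tool()"
```

```text
clock: 2.7
ee_pos: [545.2, 4.1, 125.2]
ee_rot: [-2.609, -1.747, 0.003]
force: [0.0, 0.9, -0.5]
grip_width: 92.0
clock: 3.37
ee_pos: [548.0, 2.7, 127.2]
ee_rot: [2.61, 1.744, 0.004]
force: [1.6, 1.3, -0.9]
grip_width: 44.3
t 3.37 p [548.    2.7 127.2] jaw deg -22.5 z [ 0.003 -0.    -1.   ] f [ 1.6  1.3 -0.9] tq [ 0.02 -0.13  0.  ] w 44.3 q [-0.12  0.42  0.08  1.92 -0.05  0.8  -0.41]
```

```bash
python3 -m jog '[[0,0,0,0,0],[0,0,0,0,0],[0,0,0,0,0]]'; python3 - <<'E'
from h import *
tool()
cv2.imwrite("pics/s2.png",cv2.resize(eyes.snapshot("scene")[130:270,150:340,::-1],None,fx=4,fy=4,interpolation=cv2.INTER_CUBIC))
tool()
E
```

```text
clock: 3.62
ee_pos: [547.9, 2.7, 127.2]
ee_rot: [2.611, 1.745, 0.003]
force: [5.5, -0.8, 0.9]
grip_width: 44.4
t 3.62 p [547.9   2.7 127.2] jaw deg -22.5 z [ 0.003 -0.    -1.   ] f [ 5.5 -0.8  0.9] tq [-0.27 -0.91 -0.02] w 44.4 q [-0.12  0.42  0.08  1.92 -0.05  0.8  -0.41]
t 3.67 p [547.9   2.7 127.2] jaw deg -22.5 z [ 0.003 -0.    -1.   ] f [ 4.8 -1.7 -0.5] tq [-0.34 -0.89  0.01] w 44.4 q [-0.12  0.42  0.08  1.92 -0.05  0.8  -0.41]
```

View pics/s2.png

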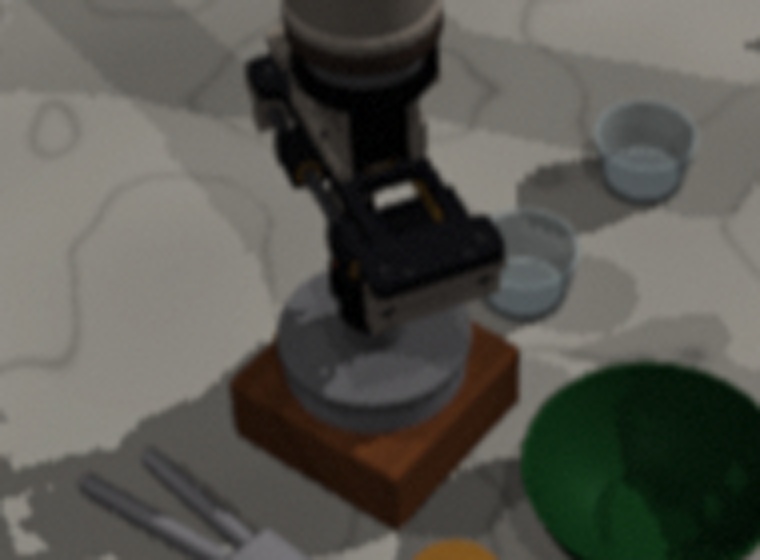

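```bash
python3 -m jog '[[1,0,0,0,0],[0,0,0,0,0],[0,0,0,0,0]]'; python3 -c "from h import *;tool()";python3 -m jog '[[0,-1,0,0,0],[0,0,0,0,0],[0,0,0,0,0]]'; python3 -c "from h import *;tool()"
```

```text
clock: 3.92
ee_pos: [548.0, 2.8, 127.1]
ee_rot: [2.612, 1.745, 0.001]
force: [2.6, -1.9, 3.4]
grip_width: 44.4
t 3.92 p [548.    2.8 127.1] jaw deg -22.5 z [ 0.001 -0.    -1.   ] f [ 2.6 -1.9  3.4] tq [-0.35 -0.4  -0.03] w 44.4 q [-0.12  0.42  0.08  1.91 -0.05  0.81 -0.41]
clock: 4.17
ee_pos: [548.0, 2.6, 127.1]
ee_rot: [-2.611, -1.746, -0.002]
force: [2.4, 0.5, 4.1]
grip_width: 44.5
t 4.17 p [548.    2.6 127.1] jaw deg -22.46 z [ 0.001  0.001 -1.   ] f [2.4 0.5 4.1] tq [ 0.16 -0.5  -0.03] w 44.5 q [-0.12  0.42  0.08  1.91 -0.05  0.81 -0.4 ]
```

```bash
python3 -m jog '[[0.7,0.2,-1,0,0],[0,0,0,0,0],[0,0,0,0,0]]'; python3 -c "from h import *;tool()";python3 -m jog '[[0,0,-1,0,0],[0,0,0,0,0],[0,0,0,0,0]]'; python3 -c "from h import *;tool()"
```

```text
clock: 4.42
ee_pos: [548.1, 2.7, 126.5]
ee_rot: [-2.611, -1.746, -0.0]
force: [-0.2, 0.3, 10.1]
grip_width: 44.6
t 4.42 p [548.1   2.7 126.5] jaw deg -22.46 z [-0.     0.001 -1.   ] f [-0.2  0.3 10.1] tq [ 0.2   0.24 -0.01] w 44.6 q [-0.12  0.42  0.08  1.91 -0.05  0.81 -0.4 ]
clock: 4.67
ee_pos: [548.1, 2.8, 126.3]
ee_rot: [-2.611, -1.746, -0.001]
force: [-2.2, 1.2, 17.3]
grip_width: 44.3
t 4.67 p [548.1   2.8 126.3] jaw deg -22.47 z [-0.     0.001 -1.   ] f [-2.2  1.2 17.3] tq [ 0.26  0.76 -0.04] w 44.3 q [-0.12  0.42  0.08  1.91 -0.05  0.81 -0.4 ]
```

```bash
python3 -m jog '[[0,0,1.2,0,0],[0,0,0,3,0],[0,0,0,3,0],[0,0,0,0,0]]'; python3 -c "from h import *;tool()";python3 -m jog '[[0,0,0,3,0],[0,0,0,3,0],[0,0,0,0,0]]'; python3 -c "from h import *;tool()"
```

```text
clock: 5.0
ee_pos: [547.7, 2.8, 126.7]
ee_rot: [-2.513, -1.884, 0.0]
force: [-0.5, 0.4, 11.2]
grip_width: 44.3
t 5.0 p [547.7   2.8 126.7] jaw deg -16.3 z [-0.001  0.001 -1.   ] f [-0.5  0.4 11.2] tq [0.22 0.38 0.1 ] w 44.3 q [-0.1   0.42  0.06  1.91 -0.03  0.81 -0.31]
clock: 5.25
ee_pos: [547.4, 2.9, 126.7]
ee_rot: [-2.411, -2.012, 0.001]
force: [-0.8, 0.8, 11.2]
grip_width: 44.3
t 5.25 p [547.4   2.9 126.7] jaw deg -10.3 z [-0.002  0.001 -1.   ] f [-0.8  0.8 11.2] tq [0.29 0.6  0.13] w 44.3 q [-0.08  0.42  0.03  1.91 -0.02  0.81 -0.22]
```

```bash
for i in 1; do python3 -m jog '[[0,0,0,3,0],[0,0,0,3,0],[0,0,0,0,0]]'; python3 -c "from h import *;tool()"; done; python3 -m jog '[[0,0,0,3,0],[0,0,0,3,0],[0,0,0,0,0]]'; python3 -c "from h import *;tool()"
```

```text
clock: 5.5
ee_pos: [547.1, 2.9, 126.6]
ee_rot: [-2.302, -2.135, 0.002]
force: [-2.9, 0.9, 12.9]
grip_width: 44.5
t 5.5 p [547.1   2.9 126.6] jaw deg -4.29 z [-0.002  0.001 -1.   ] f [-2.9  0.9 12.9] tq [0.27 0.78 0.09] w 44.5 q [-0.06  0.42  0.01  1.91 -0.01  0.81 -0.12]
clock: 5.75
ee_pos: [546.7, 2.9, 126.6]
ee_rot: [-2.186, -2.253, 0.002]
force: [-3.5, 1.4, 12.9]
grip_width: 44.6
t 5.75 p [546.7   2.9 126.6] jaw deg 1.71 z [-0.003  0.001 -1.   ] f [-3.5  1.4 12.9] tq [0.27 1.04 0.14] w 44.6 q [-0.04  0.42 -0.01  1.91  0.01  0.81 -0.03]
```

```bash
python3 -m jog '[[-1,0.3,0.3,3,0],[-0.3,0,0,3,0],[0,0,0,0,0]]'; python3 -c "from h import *;tool()"; python3 -m jog '[[-0.15,0,0,3,0],[-0.15,0,0,3,0],[0,0,0,0,0]]'; python3 -c "from h import *;tool()"
```

```text
clock: 6.0
ee_pos: [546.3, 2.9, 126.6]
ee_rot: [-2.067, -2.365, 0.001]
force: [-0.4, 0.3, 8.0]
grip_width: 44.5
t 6.0 p [546.3   2.9 126.6] jaw deg 7.7 z [-0.001  0.    -1.   ] f [-0.4  0.3  8. ] tq [0.12 0.34 0.07] w 44.5 q [-0.03  0.42 -0.04  1.91  0.02  0.81  0.06]
clock: 6.25
ee_pos: [545.9, 2.8, 126.6]
ee_rot: [-1.94, -2.47, 0.001]
force: [0.1, 0.7, 8.9]
grip_width: 44.6
t 6.25 p [545.9   2.8 126.6] jaw deg 13.7 z [-0.001  0.    -1.   ] f [0.1 0.7 8.9] tq [0.04 0.29 0.18] w 44.6 q [-0.01  0.42 -0.06  1.91  0.03  0.81  0.16]
```

```bash
python3 -m jog '[[-0.15,0,0,3,0],[-0.2,0,0,3,0],[0,0,0,0,0]]'; python3 -c "from h import *;tool()"; python3 -m jog '[[-0.15,-0.1,0,3,0],[-0.2,-0.1,0,3,0],[0,0,0,0,0]]'; python3 -c "from h import *;tool()"
```

```text
clock: 6.5
ee_pos: [545.5, 2.6, 126.6]
ee_rot: [-1.808, -2.568, 0.001]
force: [-0.0, 0.5, 8.7]
grip_width: 43.9
t 6.5 p [545.5   2.6 126.6] jaw deg 19.7 z [-0.001 -0.    -1.   ] f [-0.   0.5  8.7] tq [0.   0.26 0.04] w 43.9 q [ 0.01  0.42 -0.08  1.91  0.05  0.81  0.25]
clock: 6.75
ee_pos: [545.2, 2.5, 126.6]
ee_rot: [-1.671, -2.659, 0.001]
force: [-0.1, 0.9, 8.5]
grip_width: 44.6
t 6.75 p [545.2   2.5 126.6] jaw deg 25.7 z [-0.001 -0.    -1.   ] f [-0.1  0.9  8.5] tq [0.   0.27 0.1 ] w 44.6 q [ 0.03  0.42 -0.1   1.91  0.06  0.81  0.34]
```

```bash
python3 -m jog '[[-0.15,-0.1,0,3,0],[-0.2,-0.1,0,3,0],[0,0,0,0,0]]'; python3 -c "from h import *;tool()"
```

```text
clock: 7.0
ee_pos: [544.8, 2.3, 126.6]
ee_rot: [-1.53, -2.743, 0.001]
force: [-0.6, 0.2, 8.7]
grip_width: 44.3
t 7.0 p [544.8   2.3 126.6] jaw deg 31.7 z [-0.001 -0.    -1.   ] f [-0.6  0.2  8.7] tq [-0.01  0.26  0.11] w 44.3 q [ 0.05  0.42 -0.13  1.91  0.07  0.81  0.44]
```

```bash
python3 -m jog '[[-0.15,-0.1,0,3,0],[-0.1,-0.1,0,3,0],[0,0,0,0,0]]'; python3 -c "from h import *;tool()"
```

```text
clock: 7.25
ee_pos: [544.6, 2.1, 126.6]
ee_rot: [-1.384, -2.819, 0.001]
force: [-0.6, 0.4, 9.0]
grip_width: 44.5
t 7.25 p [544.6   2.1 126.6] jaw deg 37.7 z [-0.001 -0.    -1.   ] f [-0.6  0.4  9. ] tq [-0.01  0.32  0.11] w 44.5 q [ 0.07  0.42 -0.15  1.91  0.09  0.81  0.53]
```

```bash
python3 -m jog '[[-0.15,-0.1,0,3,0],[-0.2,-0.1,0,3,0],[0,0,0,0,0]]'; python3 -c "from h import *;tool()"
```

```text
clock: 7.5
ee_pos: [544.3, 1.8, 126.6]
ee_rot: [-1.234, -2.888, 0.001]
force: [-0.1, 0.8, 9.6]
grip_width: 44.6
t 7.5 p [544.3   1.8 126.6] jaw deg 43.71 z [-0.001 -0.    -1.   ] f [-0.1  0.8  9.6] tq [-0.11  0.24  0.08] w 44.6 q [ 0.09  0.42 -0.17  1.91  0.1   0.81  0.62]
```

```bash
python3 -m jog '[[-0.15,-0.1,0,3,0],[-0.2,-0.1,0,3,0],[0,0,0,0,0]]'; python3 -c "from h import *;tool()"
```

```text
clock: 7.75
ee_pos: [544.0, 1.5, 126.1]
ee_rot: [-1.083, -2.948, 0.001]
force: [1.5, 0.5, 3.7]
grip_width: 44.5
t 7.75 p [544.    1.5 126.1] jaw deg 49.64 z [-0.001 -0.    -1.   ] f [1.5 0.5 3.7] tq [-0.03 -0.19  0.07] w 44.5 q [ 0.11  0.43 -0.2   1.92  0.11  0.81  0.72]
```

The press force fell and z dropped, so this is the slot. I'll feed down gently.

```bash
python3 -m jog '[[-0.1,-0.1,-0.5,2,0],[0,0,-0.8,0,0],[0,0,0,0,0]]'; python3 -c "from h import *;tool()"
```

```text
clock: 8.0
ee_pos: [543.9, 1.4, 125.0]
ee_rot: [-1.037, -2.965, 0.001]
force: [1.0, -0.1, 6.4]
grip_width: 44.4
t 8.0 p [543.9   1.4 125. ] jaw deg 51.46 z [-0.001 -0.    -1.   ] f [ 1.  -0.1  6.4] tq [-0.08  0.04  0.09] w 44.4 q [ 0.11  0.43 -0.2   1.92  0.12  0.81  0.75]
```

```bash
python3 -m jog '[[0,0,-1,0,0],[0,0,-1,0,0],[0,0,0,0,0]]'; python3 -c "from h import *;tool()"
```

```text
clock: 8.25
ee_pos: [544.0, 1.4, 124.0]
ee_rot: [-1.036, -2.965, 0.001]
force: [-2.4, 0.3, 13.5]
grip_width: 44.4
t 8.25 p [544.    1.4 124. ] jaw deg 51.47 z [-0.001 -0.001 -1.   ] f [-2.4  0.3 13.5] tq [-0.13  0.77  0.24] w 44.4 q [ 0.11  0.43 -0.2   1.92  0.12  0.81  0.74]
```

```bash
python3 -m jog '[[0,0,-1,0,0],[0,0,-1,0,0],[0,0,0,0,0]]'; python3 -c "from h import *;tool()"
```

```text
clock: 8.5
ee_pos: [543.9, 1.4, 121.3]
ee_rot: [-1.037, -2.965, 0.001]
force: [2.7, 0.6, -1.5]
grip_width: 44.1
t 8.5 p [543.9   1.4 121.3] jaw deg 51.46 z [-0.001 -0.    -1.   ] f [ 2.7  0.6 -1.5] tq [-0.08 -0.47  0.07] w 44.1 q [ 0.11  0.43 -0.2   1.92  0.12  0.8   0.74]
```

```bash
python3 -m jog '[[0,0,-1,0,0],[0,0,-1,0,0],[0,0,0,0,0]]'; python3 -c "from h import *;tool()"
```

```text
clock: 8.75
ee_pos: [544.0, 1.4, 118.3]
ee_rot: [-1.036, -2.965, 0.001]
force: [-0.1, -0.0, 2.2]
grip_width: 44.1
t 8.75 p [544.    1.4 118.3] jaw deg 51.48 z [-0.001  0.    -1.   ] f [-0.1 -0.   2.2] tq [-0.06 -0.22  0.02] w 44.1 q [ 0.11  0.44 -0.2   1.92  0.12  0.8   0.74]
```

```bash
python3 -m jog '[[0,0,-0.5,0,0],[0,0,-0.5,0,0],[0,0,0,0,0]]'; python3 -c "from h import *;tool()"
```

```text
clock: 9.0
ee_pos: [544.0, 1.4, 117.5]
ee_rot: [-1.035, -2.965, 0.001]
force: [-0.4, 0.2, 1.8]
grip_width: 44.2
t 9.0 p [544.    1.4 117.5] jaw deg 51.51 z [-0.001  0.    -1.   ] f [-0.4  0.2  1.8] tq [-0.09  0.05  0.08] w 44.2 q [ 0.11  0.44 -0.2   1.92  0.12  0.8   0.74]
```

```bash
python3 -m jog '[[0,0,-0.5,0,0],[0,0,-0.3,0,0],[0,0,0,0,0],[0,0,0,0,0]]'; python3 -c "from h import *;tool()"
```

```text
clock: 9.33
ee_pos: [544.0, 1.4, 117.3]
ee_rot: [-1.035, -2.965, 0.001]
force: [-0.5, 0.2, 6.7]
grip_width: 44.6
t 9.33 p [544.    1.4 117.3] jaw deg 51.51 z [-0.001 -0.    -1.   ] f [-0.5  0.2  6.7] tq [-0.08  0.46 -0.  ] w 44.6 q [ 0.11  0.44 -0.2   1.92  0.12  0.79  0.74]
```

```bash
python3 -m jog '[[0.1,0.1,0,-3,0],[0.1,0.1,0,-3,0],[0,0,0,0,0]]'; python3 -c "from h import *;tool()"
```

```text
clock: 9.58
ee_pos: [544.2, 1.7, 117.3]
ee_rot: [-1.193, -2.905, 0.001]
force: [-2.1, 0.8, 6.9]
grip_width: 44.1
t 9.58 p [544.2   1.7 117.3] jaw deg 45.35 z [-0.001  0.    -1.   ] f [-2.1  0.8  6.9] tq [-0.05  0.52 -0.07] w 44.1 q [ 0.09  0.44 -0.18  1.92  0.11  0.79  0.65]
```

```bash
python3 -m jog '[[0.1,0.1,0,-3,0],[0.1,0.1,0,-3,0],[0,0,0,0,0]]'; python3 -c "from h import *;tool()"
```

```text
clock: 9.83
ee_pos: [544.5, 2.0, 117.3]
ee_rot: [-1.343, -2.839, 0.0]
force: [-1.3, 0.4, 5.0]
grip_width: 44.5
t 9.83 p [544.5   2.  117.3] jaw deg 39.35 z [-0.001  0.    -1.   ] f [-1.3  0.4  5. ] tq [ 0.    0.43 -0.12] w 44.5 q [ 0.07  0.44 -0.15  1.92  0.09  0.79  0.55]
```

```bash
python3 -m jog '[[0.1,0.1,0,-3,0],[0.1,0.1,0,-3,0],[0,0,0,0,0]]'; python3 -c "from h import *;tool()"
```

```text
clock: 10.08
ee_pos: [544.8, 2.2, 117.0]
ee_rot: [-1.489, -2.766, 0.0]
force: [-0.9, 0.7, 3.5]
grip_width: 44.3
t 10.08 p [544.8   2.2 117. ] jaw deg 33.41 z [-0.001  0.    -1.   ] f [-0.9  0.7  3.5] tq [-0.01  0.27  0.02] w 44.3 q [ 0.05  0.44 -0.13  1.92  0.08  0.79  0.46]
```

```bash
python3 -m jog '[[0.15,0.1,-0.3,-3,0],[0.15,0.1,-0.3,-3,0],[0,0,0,0,0]]'; python3 -c "from h import *;tool()"
```

```text
clock: 10.33
ee_pos: [545.1, 2.4, 116.5]
ee_rot: [-1.63, -2.685, 0.0]
force: [-1.8, 0.8, 4.8]
grip_width: 44.2
t 10.33 p [545.1   2.4 116.5] jaw deg 27.49 z [-0.001  0.    -1.   ] f [-1.8  0.8  4.8] tq [ 0.06  0.4  -0.08] w 44.2 q [ 0.03  0.44 -0.11  1.92  0.06  0.79  0.37]
```

```bash
python3 -m jog '[[0.15,0.1,-0.2,-3,0],[0.15,0.1,-0.2,-3,0],[0,0,0,0,0]]'; python3 -c "from h import *;tool()"
```

```text
clock: 10.58
ee_pos: [545.4, 2.5, 116.1]
ee_rot: [-1.767, -2.597, 0.0]
force: [-0.7, 0.4, 5.0]
grip_width: 44.3
t 10.58 p [545.4   2.5 116.1] jaw deg 21.55 z [-0.001  0.    -1.   ] f [-0.7  0.4  5. ] tq [ 0.12  0.48 -0.01] w 44.3 q [ 0.01  0.44 -0.08  1.92  0.05  0.79  0.28]
```

```bash
python3 -m jog '[[0.15,0.1,-0.2,-3,0],[0.15,0.1,-0.2,-3,0],[0,0,0,0,0]]'; python3 -c "from h import *;tool()"
```

```text
clock: 10.83
ee_pos: [545.7, 2.7, 115.7]
ee_rot: [-1.899, -2.502, 0.0]
force: [-1.5, 0.7, 4.6]
grip_width: 44.6
t 10.83 p [545.7   2.7 115.7] jaw deg 15.6 z [-0.001  0.    -1.   ] f [-1.5  0.7  4.6] tq [0.11 0.49 0.01] w 44.6 q [-0.01  0.44 -0.06  1.92  0.04  0.79  0.19]
```

```bash
python3 -m jog '[[0.15,0.1,-0.2,-3,0],[0.15,0,-0.2,-3,0],[0,0,0,0,0]]'; python3 -c "from h import *;tool()"
```

```text
clock: 11.08
ee_pos: [546.2, 2.8, 115.3]
ee_rot: [-2.027, -2.399, 0.0]
force: [-2.2, 1.0, 4.4]
grip_width: 44.3
t 11.08 p [546.2   2.8 115.3] jaw deg 9.61 z [-0.  0. -1.] f [-2.2  1.   4.4] tq [ 0.1   0.46 -0.07] w 44.3 q [-0.02  0.44 -0.04  1.92  0.02  0.78  0.09]
```

```bash
python3 -m jog '[[0.15,0.1,-0.2,-3,0],[0.15,0,-0.2,-3,0],[0,0,0,0,0]]'; python3 -c "from h import *;tool()"
```

```text
clock: 11.33
ee_pos: [546.5, 2.9, 114.9]
ee_rot: [-2.15, -2.29, 0.0]
force: [-1.1, 0.5, 4.9]
grip_width: 44.5
t 11.33 p [546.5   2.9 114.9] jaw deg 3.62 z [-0.  0. -1.] f [-1.1  0.5  4.9] tq [ 0.08  0.44 -0.07] w 44.5 q [-0.04  0.44 -0.01  1.92  0.01  0.78  0.  ]
```

```bash
python3 -m jog '[[0.15,0,-0.2,-3,0],[0.15,0,-0.2,-3,0],[0,0,0,0,0]]'; python3 -c "from h import *;tool()"
```

```text
clock: 11.58
ee_pos: [546.9, 2.9, 114.6]
ee_rot: [-2.267, -2.175, 0.0]
force: [-0.5, 1.0, 4.4]
grip_width: 44.4
t 11.58 p [546.9   2.9 114.6] jaw deg -2.37 z [-0.  0. -1.] f [-0.5  1.   4.4] tq [ 0.18  0.44 -0.05] w 44.4 q [-0.06  0.44  0.01  1.92 -0.01  0.78 -0.09]
```

```bash
python3 -m jog '[[0.15,0,-0.2,-3,0],[0.15,0,-0.2,-3,0],[0,0,0,0,0]]'; python3 -c "from h import *;tool()"
```

```text
clock: 11.83
ee_pos: [547.2, 2.9, 114.1]
ee_rot: [-2.378, -2.053, -0.0]
force: [-0.2, 0.9, 5.9]
grip_width: 44.4
t 11.83 p [547.2   2.9 114.1] jaw deg -8.37 z [ 0.  0. -1.] f [-0.2  0.9  5.9] tq [ 0.19  0.42 -0.09] w 44.4 q [-0.08  0.44  0.04  1.92 -0.02  0.78 -0.18]
```

```bash
python3 -m jog '[[0.15,-0.1,-0.2,-3,0],[0.15,0,-0.2,-3,0],[0,0,0,0,0]]'; python3 -c "from h import *;tool()"
```

```text
clock: 12.08
ee_pos: [547.6, 2.8, 113.7]
ee_rot: [-2.481, -1.927, -0.0]
force: [-0.1, 1.7, 4.6]
grip_width: 44.0
t 12.08 p [547.6   2.8 113.7] jaw deg -14.35 z [ 0.  0. -1.] f [-0.1  1.7  4.6] tq [ 0.2   0.38 -0.05] w 44.0 q [-0.1   0.44  0.06  1.92 -0.04  0.78 -0.27]
```

```bash
python3 -m jog '[[0.15,-0.1,-0.2,-3,0],[0.15,0,-0.2,-3,0],[0,0,0,0,0]]'; python3 -c "from h import *;tool()"
```

```text
clock: 12.33
ee_pos: [548.0, 2.7, 113.3]
ee_rot: [2.579, 1.794, 0.0]
force: [-0.0, 1.3, 4.6]
grip_width: 44.5
t 12.33 p [548.    2.7 113.3] jaw deg -20.34 z [ 0.  0. -1.] f [-0.   1.3  4.6] tq [ 0.28  0.31 -0.06] w 44.5 q [-0.12  0.44  0.08  1.92 -0.05  0.78 -0.36]
```

```bash
python3 -m jog '[[0.15,-0.1,-0.2,-3,0],[0.15,0,-0.2,-3,0],[0,0,0,0,0]]'; python3 -c "from h import *;tool()"
```

```text
clock: 12.58
ee_pos: [548.3, 2.6, 112.9]
ee_rot: [2.669, 1.657, 0.0]
force: [0.3, 1.3, 3.0]
grip_width: 44.3
t 12.58 p [548.3   2.6 112.9] jaw deg -26.33 z [ 0.  0. -1.] f [0.3 1.3 3. ] tq [ 0.29  0.25 -0.03] w 44.3 q [-0.14  0.44  0.11  1.92 -0.07  0.78 -0.46]
```

```bash
python3 -m jog '[[0,0,0.3,0,0],[0,0,0,0,0],[0,0,0,0,0.6],[0,0,0,0,0.7],[0,0,0,0,0.85],[0,0,0,0,1],[0,0,0,0,1],[0,0,0,0,1]]'; python3 -c "from h import *;tool()"; python3 -m jog '[[0,0,10,0,1],[0,0,20,0,1],[0,0,20,0,1],[0,0,25,0,1],[0,0,25,0,1],[0,0,20,0,1],[0,0,0,0,1],[0,0,0,0,1]]'; python3 - <<'E'
from h import *
tool()
c=eyes.get_calibration("wrist")
a=eyes.snapshot("wrist")[:,:,::-1]
cv2.imwrite("pics/w3.png",a)
cv2.imwrite("pics/w3z.png",cv2.resize(a[180:270,230:330],None,fx=6,fy=6,interpolation=cv2.INTER_CUBIC))
s=eyes.snapshot("scene")[:,:,::-1]
cv2.imwrite("pics/s3z.png",cv2.convertScaleAbs(cv2.resize(s[165:260,190:290],None,fx=6,fy=6,interpolation=cv2.INTER_CUBIC),alpha=1.6))
cv2.imwrite("pics/s3.png",s)
E
```

```text
clock: 13.25
ee_pos: [548.0, 2.3, 113.1]
ee_rot: [-2.671, -1.654, 0.0]
force: [0.2, -0.5, 0.1]
grip_width: 79.7
t 13.25 p [548.    2.3 113.1] jaw deg -26.48 z [-0. -0. -1.] f [ 0.2 -0.5  0.1] tq [-0.09  0.16 -0.02] w 79.7 q [-0.14  0.44  0.11  1.92 -0.07  0.78 -0.46]
clock: 13.92
ee_pos: [549.2, 2.5, 235.3]
ee_rot: [2.67, 1.653, 0.005]
force: [-0.2, 0.8, -0.8]
grip_width: 91.8
t 13.92 p [549.2   2.5 235.3] jaw deg -26.48 z [ 0.004  0.    -1.   ] f [-0.2  0.8 -0.8] tq [-0.1   0.12 -0.04] w 91.8 q [-0.16  0.29  0.12  1.83 -0.04  1.03 -0.48]
```

View pics/w3z.png

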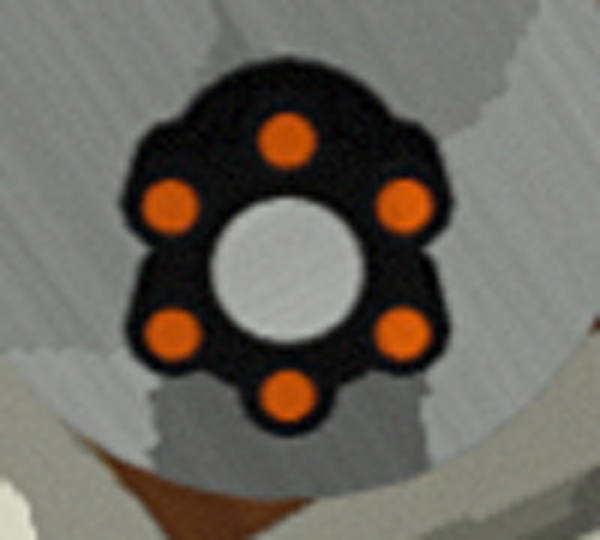

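View pics/s3z.png

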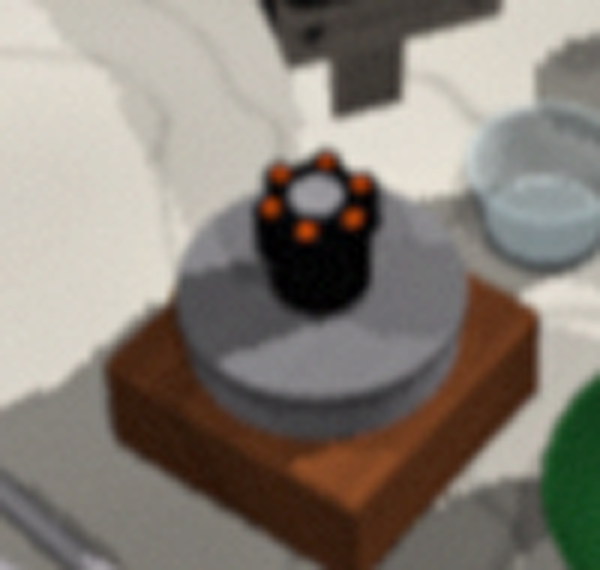

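View pics/s3.png

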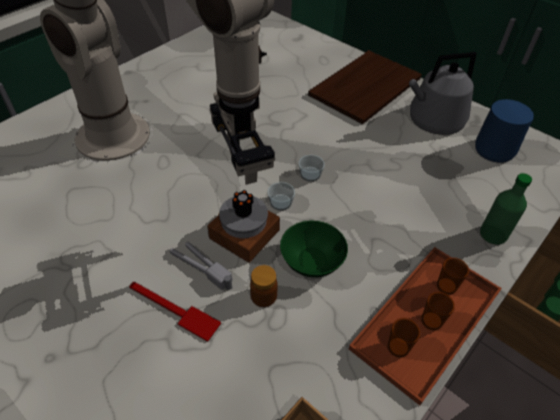

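The knob now sits low, its dots in the scene crop at (326,162), (361,184), (354,217), (306,231), (270,208) and (279,174). The other objects look unmoved. I'll estimate the drop from the shift in the image.

```bash
python3 - <<'E'
from h import *
s0=np.mean([(305,90),(349,112),(342,152),(289,170),(245,145),(253,105)],0)/7+[200-.43,175-.43]
s1=np.mean([(326,162),(361,184),(354,217),(306,231),(270,208),(279,174)],0)/6+[190-.42,165-.42]
c=eyes.get_calibration("scene");T=np.linalg.inv(np.array(c["world_from_camera"]));K=np.array(c["mtx"])
def pr(p):
    q=T@[*p,1];v=K@[q[0],-q[1],-q[2]];return v[:2]/v[2]
print(s0,s1,s1-s0)
for d in (0,9.5,11,12.5,13.5,14.5): print(d,pr([546.1,.2,149-d])-pr([546.1,.2,149]))
E
```

```text
[242.02238095 192.99857143] [242.24666667 197.24666667] [0.22428571 4.24809524]
0 [0. 0.]
9.5 [0.15485103 2.89580328]
11 [0.17911842 3.34961728]
12.5 [0.20333637 3.80250698]
13.5 [0.21945429 4.10392135]
14.5 [0.23555036 4.404927  ]
```

```bash
python3 -c "
from bench import order
print(order.sign_off())"
```

```text
the job is handed in; nothing more can be done
None
```

The knob is started on its thread and drawn home, and the job is handed in. I gripped it across the hollows and turned it counter-clockwise, pressing with about 9–13 N. It found the drop at about 70°, and I fed it down roughly 9.3 mm. I then turned it about 78° clockwise, following the thread with 3–6 N, and let go and backed off.

- **Drop:** the arm reading gives 13.7 mm below the start and the scene picture about 14.0 mm. Home needs 12.5 mm, so the underside is about 4 mm above the lid.
- **Force:** the highest vertical force I read was 17 N, against the 35 N limit. These are readings between moves, so a brief peak could have gone unseen. About 13.5 N showed for a moment as it caught on the slot's edge before dropping.
- **Other things on the ledge:** none looked moved in the last scene picture; I did not measure them.
- **End state:** the gripper was open and clear above the knob, and the time was about 14 s.
- **Disagreement:** the cameras differed by about 2 mm on where the knob's axis was. While gripped, the tool sat 2–3 mm off the axis, so I moved it along with the turn to keep side forces at 3.5 N or less while turning.

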